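Index the finished medallion out and hold it up for inspection

ROBOT

A 7-joint arm with a two-finger parallel gripper is mounted at the origin on the work surface. World frame = base frame: x ahead of the robot, y to its left, z up, the work surface at z = 0. Lengths are in m, angles in rad, forces in N, time in s.
With the tool pointing down it reaches from about 0.35 to 0.775 m from the base axis. Payload 3.1 kg.
Tool frame: the origin (TCP) lies at the very end of the fingers, on their centre line; the grasp point (between the pads) lies 19 mm behind it; z points along the fingers, y is the line along which they close (so a half turn about z gives the same grasp; the last joint's range is limited). The gripper opens to 85 mm and grips with 20 to 120 N. Pads are 22 mm wide; open, the fingers measure 114 mm over their backs; the gripper's body (76 mm by 85 mm) begins 54 mm behind the grasp point. The pads swing forward as they close: fully open they stand 13 mm farther back than shut.
Start: joints at [1.304, 0.311, 0.014, 1.512, -0.004, 1.319, -0.027], TCP at [0.123, -0.536, 0.231] pointing down, gripper open.
Joint ranges: [-2.7, 2.7], [-0.3, 1.91], [-1.27, 1.3], [0.12, 2.57], [-1.44, 4.58], [0.2, 2.03], [-3.05, 3.05]. Speed limits (rad/s): [2.79, 2.79, 3.14, 3.14, 3.14, 3.14, 3.14].

INTERFACE

Orientations are given as a rotation vector (axis times angle).
In Python, from workcell import get_obs, eyes, ctrl gives the robot as it stands.
- The arm moves only by the tool drive_tool, never from a script. Its arguments are lists of equal length, an entry for each row: "rot": the turn, a rotation vector about the tool's x, y, z each as a share of 360 degrees, from -1 to 1, a list of three; "xyz": the shift along the tool's x, y, z each as a share of 0.25 m, from -1 to 1, a list of three; "claw": the finger opening in mm, from 0 to 85.4. A call has 1 to 12 rows; each row is the pose to reach, as a shift and turn from the pose commanded when the call began, along the tool's axes at that moment, turning the shorter way round; what a row does not reach only later rows make up. A row lasts 1/10 s, in which the tool goes at most 50 mm and 8.59 degrees, less where a joint would pass 70% of its speed; a pose out of reach is approached as far as the arm can. A call with a number of a shift or a turn outside -1 to 1 is refused whole. A call with a gripper value outside its range is refused whole. The fingers move at their own pace and stop on an object; "squeeze" is the grip in N (left out, the last holds). Time passes only in rows, so rows that repeat a pose let the fingers close. It gives the time, the measured TCP pose, the force, the opening and the grip force at its end, in the units of the state.
- get_obs(): the state, without advancing time (a new reading comes with each control period).
- eyes.snapshot(name): name is "scene" or "side" or "wrist"; returns a dict with "image" (384x512x3 uint8, red, green, blue), "range_z" (384x512 float32, m along the optical axis (not along the pixel's ray), 0 where there is no reading), "fx", "fy", "cx", "cy" (pixels), "world_from_camera" (4x4, takes a point from camera to world coordinates). Camera axes: x right, y down, z forward; pixel columns grow to the right and rows downward; lengths in m; the calibration is good to about 2 mm. A picture is of the moment at which its call begins.
- ctrl.finish_job(): hands the job in; it is judged then, once.
The state is a dict: "t": time; "joint_pos": joint angles; "joint_velocities": joint speeds; "joint_efforts": joint torques, N m; "position": TCP position; "tcp_rot": TCP orientation; "contact_force": force on the tool from outside, world axes, zero at the start; "moment": the same for the moment, N m; "grip_width": finger opening in m; "grip_force": force on a finger pad.
Only numpy, scipy, OpenCV 4.12 (cv2) and the standard library are available. Lean on these libraries where they do the work, as an engineer would, in place of code of your own. Each camera call takes 0.05 s, during which the arm holds its last target. There are 200 camera calls.

TASK

Turn the indexing table (a red peg serves as its handle) one place anticlockwise (from above) until it clicks in, bringing the carrier with the finished brass medallion out from under the hammering head to the empty loading place. Then lift that carrier (its blue bar is the handle) straight up, about 12 cm clear of the table, always level, and hold it there still for three seconds, finishing while still holding it up. Leave the table in that position with its other things seated on it, and the things on the bench where they are.

Things in the scene. Friction and masses are not known exactly. Their poses are not given: they have to be found in the camera images.
- index_base: Fixed green base, 330 mm wide, of the indexing table. Origin: on the bench (z = 0), on the vertical turning axis; yaw within 0.22 rad. The aluminium disc on it is 310 mm across, top 50 mm above the bench, with four places 90 degrees apart, each with four pins 8 mm high (3 mm play). Loading place: 100 mm along its -x; brass plunger housing, 32 mm high, at the rim between +x and -y.
- hammer_head: Green hammering head fixed to the base, same origin and axes as the base. Column at y = +225 mm, 75 x 60 mm at its foot, 270 mm high; from it an arm 50 mm wide reaches in to y = +90 mm, 205 to 255 mm above the bench. Its nose, 42 mm across, hangs over (0, +100) mm down to 172 mm above the bench, with a thin tip down to 149 mm.
- turntable (a joint): Angle of the disc on its base, rad; 0 at the start, grows anticlockwise seen from above. A spring plunger clicks in every 1.571 rad (0, 1.571, ...): about 4 to 8 N at the peg to leave or enter, little between, where the disc stays where it is left. Within about 0.03 rad of a click the plunger pulls the disc in. Stops at -1.7 and 3.3.
- peg_top (a point): Centre of the top of the upright red round peg that turns the disc: 18 mm diameter (28 mm foot, 5 mm high), top 70 mm above the disc (120 mm above the bench), 130 mm from the axis. At the start it is midway between the base's -x and -y directions; one place further, midway between +x and -y.
- loading_place (a point): Fixed point of the base: centre of the loading place, at the height of the disc's top (50 mm above the bench). Empty at the start.
- carrier: Carrier with the finished medallion, under the hammering head at the start: a round aluminium dish 84 mm across, rim 10 mm high, floor 4 mm thick, with a straight blue bar over it along its own x axis. Loose, about 0.22 kg (0.15 to 0.3). Origin: centre of the underside; z up. It can turn a little between its pins.
- carrier_bar (a point): Centre of the carrier's blue bar, 62 mm above the carrier's underside: 84 mm long (carrier's x), 14 mm thick (carrier's y), 16 mm high, held by a 6 mm thick upright at each end (70 mm free between them). The axes are the carrier's.
- medallion: Finished brass medallion with dark rosette marks, 50 mm across, 5 mm thick, about 0.08 kg, lying loose in the carrier's dish (72 mm or more of free floor). Origin: centre of its underside.
- next_carrier: A second, identical carrier, with a plain copper blank in it; a quarter turn clockwise of the first, on the side away from the robot. It comes under the hammering head when the table is indexed. Not to be lifted. Origin: centre of its underside.
- blank: Plain copper disc, 50 mm across, 5 mm thick, lying loose in the second carrier. Origin: centre of its underside.
- copper_tin: Open round copper tin, 82 mm across, 28 mm high, loose, on the disc opposite the first carrier. Rides round with the table. Origin: centre of its underside.
- hammer: Hammer, 260 mm long, lying on the bench on the right. To be left alone.
- wax_jar: Closed jar, 64 mm across, 70 mm high, on the bench on the right. To be left alone.
- plaque: Chased brass plaque, 110 x 150 x 6 mm, lying on the bench on the left. To be left alone.
- brush: Brush, 200 mm long, lying on the bench on the right. To be left alone.
- copper_bowl: Copper bowl, 110 mm across, 50 mm high, on the bench on the left. To be left alone.
Not all that is in view belongs to the job. What is shaped like the copper_tin but pink is not meant. There is more than one size of the blank; the job needs the smaller.

How it is judged:
By the outcome, as a careful person would: the job done as asked, in the order asked, and still so for the second after the job is handed in, while the arm keeps its last pose, push and grip.
It also fails if it takes over 64 s, if anything falls off the work surface, if the arm or the gripper's body presses on something with over 40 N, if the wrist force passes 120 N, or if a joint passes its speed limit or range.

## Working session

There is one attempt and no reset: what is moved stays moved. The work goes in short steps, Python scripts to look and compute and a tool call to move; the robot and the scene stay as the last step left them, time stands still between calls to the robot, and variables do not carry over. Pictures are saved under pics/ and viewed, at most 10 in all, crops included, and the job is handed in when it is done.

Besides the shell and the picture viewer there is one more tool, called after ">>>" as name(argument=value, ...) on one line, values as JSON. drive_tool: Moves the arm, as the interface text tells. Its arguments: {"type":"object","properties":{"rot":{"type":"array","items":{"type":"array","items":{"type":"number","minimum":-1,"maximum":1}}},"xyz":{"type":"array","items":{"type":"array","items":{"type":"number","minimum":-1,"maximum":1}}},"claw":{"type":"array","items":{"type":"number"}},"squeeze":{"type":"number"}},"required":["rot","xyz","claw"]}

```bash
mkdir -p pics; python3 - <<'E'
from workcell import get_obs, eyes
import numpy as np, cv2
for n in ("scene","side"):
    s=eyes.snapshot(n); np.savez(n+".npz",**s)
    cv2.imwrite(f"pics/{n}0.png",cv2.resize(s["image"],None,fx=1.5,fy=1.5)[:,:,::-1])
    print(n,s["fx"],s["cx"],s["cy"],s["world_from_camera"].round(3).tolist())
o=get_obs();print(o["position"],o["tcp_rot"],o["t"])
E
```

```text
scene 419.27642189600624 256.48264058224834 189.7143931711802 [[-0.469, 0.501, -0.727, 1.41], [0.883, 0.287, -0.372, 0.487], [0.023, -0.817, -0.577, 0.76], [0.0, 0.0, 0.0, 1.0]]
side 389.8089995986092 252.4142784960431 194.1211945035631 [[-0.883, -0.274, 0.382, 0.085], [-0.47, 0.544, -0.695, 0.9], [-0.017, -0.793, -0.609, 0.849], [0.0, 0.0, 0.0, 1.0]]
[ 0.12248172 -0.53552259  0.23030709] [-3.11964294e+00 -3.52242656e-01  4.83421892e-04] 0.1
```

View pics/scene0.png

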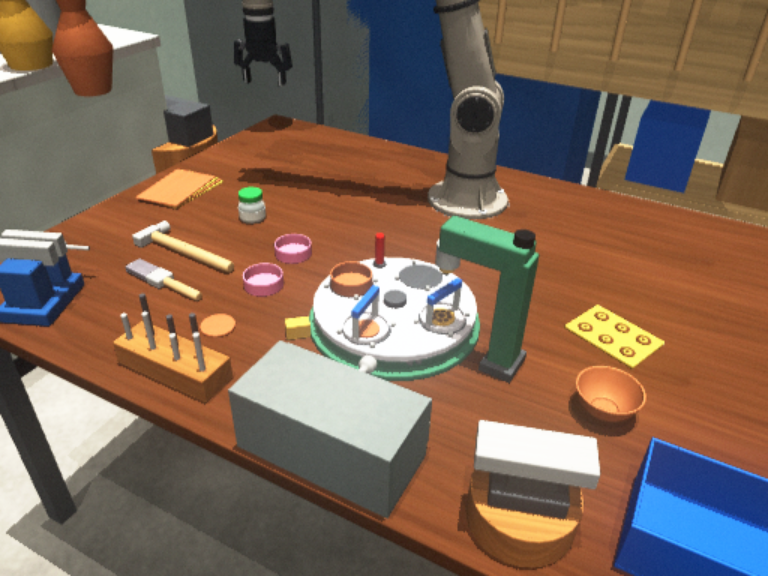

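View pics/side0.png

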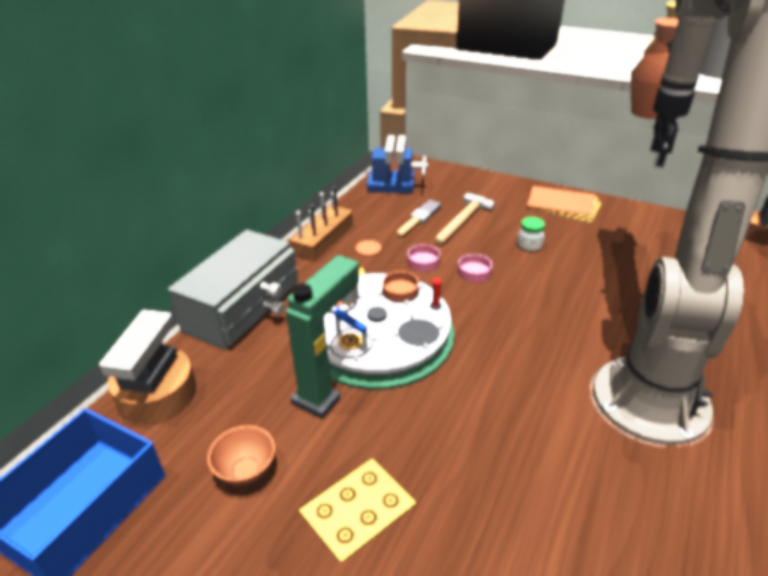

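The scene view shows the red peg at (380,250) of 768x576, the medallion carrier's bar at (444,292) under the green head, the copper-blank carrier's bar at (366,302), the copper tin on the disc at (351,278), and the empty place at (421,274). The pink tins at (293,248) and (263,278), and the large copper disc at (217,325) on the bench, are decoys. The side view agrees: peg (437,292), bar (350,320).

```bash
cat > h.py <<'E'
import numpy as np, cv2
def pts(s):
    v,u=np.mgrid[:384,:512]; z=s["range_z"]
    p=np.stack([(u-s["cx"])/s["fx"]*z,(v-s["cy"])/s["fy"]*z,z,np.ones_like(z)],-1)@s["world_from_camera"].T
    return p[...,:3], z>0
def hsv(s): return cv2.cvtColor(s["image"],cv2.COLOR_RGB2HSV).astype(int)
def fitc(P):
    A=np.c_[2*P[:,:2],np.ones(len(P))]; c=np.linalg.lstsq(A,(P[:,:2]**2).sum(1),rcond=None)[0]
    return c[:2],np.sqrt(c[2]+c[0]**2+c[1]**2)
E
python3 - <<'E'
from h import *
for n in ("scene","side"):
    s=dict(np.load(n+".npz")); P,ok=pts(s); H=hsv(s); h,sa,v=H[...,0],H[...,1],H[...,2]
    red=ok&((h<5)|(h>174))&(sa>170)&(P[...,2]>.06)&(P[...,2]<.13)&(P[...,0]>.3)&(P[...,0]<.9)
    q=P[red]; print(n,"red",len(q),np.median(q,0).round(3),q.max(0).round(3),np.argwhere(red).mean(0).round(0))
    blue=(ok&(h>100)&(h<125)&(sa>120)&(P[...,2]>.09)&(P[...,2]<.14)&(P[...,0]>.3)&(P[...,0]<.9)&(abs(P[...,1])<.35)).astype(np.uint8)
    k,l,st,c=cv2.connectedComponentsWithStats(blue)
    for i in range(1,k):
        if st[i,4]>30:
            q=P[l==i]; t=q[q[:,2]>q[:,2].max()-.008]; r=cv2.minAreaRect(t[:,:2].astype(np.float32)*1000)
            print("blue",st[i,4],c[i].round(0),q.mean(0).round(3),q.max(0).round(3),"rect",np.round(r[0],1),np.round(r[1],1),round(r[2],1))
    w=(ok&(sa<60)&(v>120)&(abs(P[...,2]-.05)<.006)&(P[...,0]>.3)&(P[...,0]<.9)&(abs(P[...,1])<.3)).astype(np.uint8)
    cs,_=cv2.findContours(w,0,cv2.CHAIN_APPROX_NONE); cc=max(cs,key=cv2.contourArea); hu=cv2.convexHull(cc)[:,0]
    m=np.zeros_like(w); cv2.polylines(m,[hu[:,None]],True,1); q=P[(m>0)&(w>0)]
    c,r=fitc(q); e=abs(np.hypot(*(q[:,:2]-c).T)-r); q=q[e<.006]; c,r=fitc(q)
    print("disc",len(q),c.round(4),round(r,4),q[:,2].mean().round(4))
    g=ok&(h>60)&(h<90)&(sa>80)&(P[...,2]>.245)&(P[...,2]<.265)&(P[...,0]>.3)&(P[...,0]<.95)
    q=P[g]; r=cv2.minAreaRect(q[:,:2].astype(np.float32)*1000); print("arm",len(q),r, q[:,2].mean().round(3))
E
```

```text
scene red 59 [ 0.458 -0.014  0.107] [ 0.463 -0.008  0.122] [161. 253.]
blue 94 [297. 193.] [0.556 0.172 0.117] [0.597 0.185 0.121] rect [557.4 169.5] [13.9 82.5] 73.0
blue 110 [243. 200.] [0.656 0.064 0.119] [0.693 0.071 0.122] rect [652.1  63.2] [80.8 13.1] 3.9
disc 142 [0.552  0.0705] 0.1529 0.0473
arm 652 ((564.409912109375, 235.68350219726562), (146.88241577148438, 49.79587936401367), 85.2975082397461) 0.252
side red 62 [ 0.448 -0.011  0.106] [ 0.459 -0.007  0.123] [193. 291.]
blue 91 [233. 213.] [0.55  0.173 0.119] [0.588 0.186 0.124] rect [551.1 170.9] [12.6 78. ] 75.9
disc 48 [0.5416 0.0682] 0.1481 0.048
arm 639 ((556.990234375, 238.59698486328125), (147.15167236328125, 49.69113540649414), 86.14869689941406) 0.255
```

```bash
cat >> h.py <<'E'
from scipy.spatial.transform import Rotation as Ro
def Rt(a):
    a=np.radians(a); y=np.array([np.cos(a),np.sin(a),0]); z=np.array([0,0,-1.]); return Ro.from_matrix(np.c_[np.cross(y,z),y,z])
def plan(targets,o):
    R0=Ro.from_rotvec(o["tcp_rot"]); p0=np.array(o["position"])
    for x,y,z,a in targets:
        d=R0.inv().apply(np.array([x,y,z])-p0)/.25; r=(R0.inv()*Rt(a)).as_rotvec()/(2*np.pi)
        print("xyz",d.round(3).tolist(),"rot",r.round(4).tolist())
E
python3 - <<'E'
from h import *; from workcell import get_obs
plan([(.45,-.014,.23,-49.5),(.42,-.014,.23,-49.5)],get_obs())
E
```

```text
xyz [1.742, -1.741, 0.005] rot [-0.0003, -0.0001, -0.0767]
xyz [1.625, -1.768, 0.005] rot [-0.0003, -0.0001, -0.0767]
```

>>> drive_tool(rot=[[0, 0, 0], [0, 0, 0], [0, 0, 0], [0, 0, 0], [0, 0, 0], [0, 0, 0], [0, 0, 0], [0, 0, 0], [0, 0, 0], [0, 0, 0], [0, 0, 0], [0, 0, 0]], xyz=[[0.04, -0.04, 0], [0.12, -0.12, 0], [0.2, -0.2, 0], [0.28, -0.28, 0], [0.36, -0.36, 0], [0.44, -0.44, 0], [0.52, -0.52, 0], [0.6, -0.6, 0], [0.68, -0.68, 0], [0.76, -0.76, 0], [0.83, -0.83, 0], [0.87, -0.87, 0]], claw=[60, 60, 60, 60, 60, 60, 60, 60, 60, 60, 60, 60])

```text
t: 1.3
position: [0.2873, -0.2722, 0.2311]
tcp_rot: [-3.12, -0.359, 0.0]
contact_force: [-0.9, -0.5, 0.2]
grip_width: 0.0598
grip_force: 0.0
```

>>> drive_tool(rot=[[0, 0, -0.007], [0, 0, -0.014], [0, 0, -0.021], [0, 0, -0.028], [0, 0, -0.035], [0, 0, -0.042], [0, 0, -0.049], [0, 0, -0.056], [0, 0, -0.063], [0, 0, -0.07], [0, 0, -0.077], [0, 0, -0.077]], xyz=[[0.04, -0.04, 0], [0.12, -0.12, 0], [0.2, -0.2, 0], [0.28, -0.28, 0], [0.36, -0.36, 0], [0.44, -0.44, 0], [0.52, -0.52, 0], [0.6, -0.6, 0], [0.66, -0.68, 0], [0.7, -0.76, 0], [0.73, -0.83, 0], [0.75, -0.88, 0]], claw=[60, 60, 60, 60, 60, 60, 60, 60, 60, 60, 60, 60])

```text
t: 2.5
position: [0.4196, -0.0174, 0.2312]
tcp_rot: [-2.944, -1.096, 0.001]
contact_force: [0.4, 0.9, 0.9]
grip_width: 0.0602
grip_force: 0.0
```

```bash
python3 - <<'E'
from h import *; from workcell import get_obs,eyes
s=eyes.snapshot("wrist"); np.savez("w1.npz",**s); o=get_obs()
cv2.imwrite("pics/w1.png",s["image"][:,:,::-1]); print(o["t"],o["position"],Ro.from_rotvec(o["tcp_rot"]).as_matrix().round(3).tolist())
P,ok=pts(s);H=hsv(s);h,sa=H[...,0],H[...,1]
red=ok&((h<5)|(h>174))&(sa>170)&(P[...,2]>.06)&(P[...,2]<.13)
q=P[red];print(len(q)); t=q[q[:,2]>.115]; print(len(t),t.mean(0),cv2.minEnclosingCircle((t[:,:2]*1000).astype(np.float32)),np.argwhere(red).mean(0))
E
```

```text
2.55 [ 0.41983248 -0.01507352  0.23130719] [[0.755, 0.656, 0.0], [0.656, -0.755, 0.002], [0.001, -0.001, -1.0]]
250
250 [ 0.453052   -0.01727202  0.12034412] ((453.1431579589844, -17.395071029663086), 8.052061080932617) [168.584 279.796]
```

View pics/w1.png

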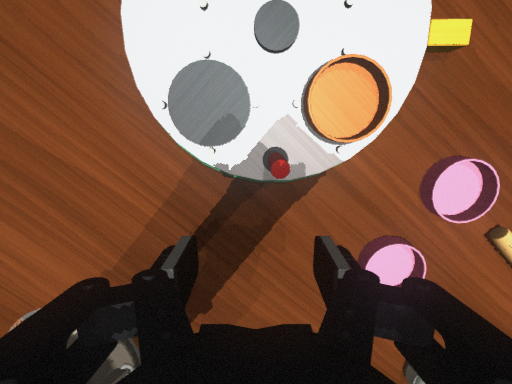

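The wrist view shows the peg top at (280,169), the empty place at (208,102), the copper tin at (347,98) and the centre cap at (277,27); the two pink tins are off the disc. I'll refine the axis from the disc rim in this view.

```bash
python3 - <<'E'
from h import *; from workcell import get_obs
s=dict(np.load("w1.npz")); P,ok=pts(s);H=hsv(s);h,sa,v=H[...,0],H[...,1],H[...,2]
w=(ok&(sa<60)&(v>90)&(abs(P[...,2]-.05)<.006)).astype(np.uint8); w[200:]=0
cc=max(cv2.findContours(w,0,cv2.CHAIN_APPROX_NONE)[0],key=cv2.contourArea); hu=cv2.convexHull(cc)[:,0]
m=np.zeros_like(w); cv2.polylines(m,[hu[:,None]],True,1); m[:3]=0; q=P[(m>0)&(w>0)]
for _ in range(3):
    c,r=fitc(q); e=abs(np.hypot(*(q[:,:2]-c).T)-r); q=q[e<.003]
print("disc",len(q),c.round(4),r.round(4))
cap=(ok&(v<100)&(sa<80)&(abs(P[...,2]-.054)<.012)).astype(np.uint8); cap[200:]=0
k,l,st,cn=cv2.connectedComponentsWithStats(cap)
for i in range(1,k):
    if st[i,4]>300: 
        q=P[l==i]; print("dark",cn[i].round(0),((q.max(0)+q.min(0))/2).round(4),np.ptp(q,0).round(3))
p=np.array([.453,-.0173])-c; print("peg r",np.hypot(*p),np.degrees(np.arctan2(p[1],p[0])))
plan([(.453,-.017,.225,-49.5),(.453,-.017,.09,-49.5)],get_obs())
E
```

```text
disc 286 [0.5501 0.0685] 0.1535
peg r 0.12960650278196387 -138.5389863045352
xyz [0.095, 0.093, 0.025] rot [-0.0002, -0.0002, 0.0013]
xyz [0.094, 0.094, 0.565] rot [-0.0002, -0.0002, 0.0013]
```

>>> drive_tool(rot=[[0, 0, 0], [0, 0, 0], [0, 0, 0], [0, 0, 0], [0, 0, 0], [0, 0, 0], [0, 0, 0], [0, 0, 0], [0, 0, 0], [0, 0, 0], [0, 0, 0], [0, 0, 0]], xyz=[[0.05, 0.05, 0.02], [0.095, 0.09, 0.04], [0.095, 0.09, 0.1], [0.095, 0.09, 0.17], [0.095, 0.09, 0.24], [0.095, 0.09, 0.31], [0.095, 0.09, 0.38], [0.095, 0.09, 0.45], [0.095, 0.09, 0.5], [0.095, 0.09, 0.54], [0.095, 0.09, 0.56], [0.095, 0.09, 0.56]], claw=[60, 60, 60, 60, 60, 60, 60, 60, 60, 60, 60, 60])

```text
t: 3.75
position: [0.4522, -0.0211, 0.0909]
tcp_rot: [-2.946, -1.09, 0.001]
contact_force: [-0.5, -1.4, 0.3]
grip_width: 0.06
grip_force: 0.0
```

>>> drive_tool(rot=[[0, 0, 0], [0, 0, 0], [0, 0, 0], [0, 0, 0], [0, 0, 0], [0, 0, 0], [0, 0, 0], [0, 0, 0]], xyz=[[0, 0, 0], [0, 0, 0], [0, 0, 0], [0, 0, 0], [0, 0, 0], [0, 0, 0], [0, 0, 0], [0, 0, 0]], claw=[45, 30, 22, 14, 14, 14, 14, 14], squeeze=25)

```text
t: 4.55
position: [0.4514, -0.019, 0.0918]
tcp_rot: [-2.943, -1.091, 0.002]
contact_force: [-4.4, 2.8, 6.6]
grip_width: 0.0172
grip_force: 24.5
```

```bash
python3 - <<'E'
from h import *; from workcell import get_obs
o=get_obs(); print(o["t"],o["position"],o["contact_force"],o["grip_width"],o["grip_force"])
c=np.array([.550,.0685]); p=o["position"]; a0=np.degrees(np.arctan2(p[1]-c[1],p[0]-c[0])); r=np.hypot(p[0]-c[0],p[1]-c[1]); print(a0,r)
T=[]
for k in list(range(4,93,4)): 
    a=np.radians(-138.5+k); T.append((c[0]+.13*np.cos(a),c[1]+.13*np.sin(a),p[2],-48.5-0+k-0.5))
plan(T,o)
E
```

```text
4.55 [ 0.45140116 -0.01903639  0.09184784] [-4.43260537  2.84586171  6.55636482] 0.017230852599040492 24.483362138271332
-138.40122256918212 0.13184972608235254
xyz [0.009, 0.035, -0.0] rot [-0.0004, 0.0001, -0.012]
xyz [0.013, 0.071, -0.0] rot [-0.0004, 0.0001, -0.0231]
xyz [0.02, 0.107, -0.0] rot [-0.0005, 0.0, -0.0342]
xyz [0.03, 0.142, -0.0] rot [-0.0005, 0.0, -0.0454]
xyz [0.041, 0.176, -0.001] rot [-0.0005, 0.0, -0.0565]
xyz [0.055, 0.21, -0.001] rot [-0.0005, -0.0, -0.0676]
xyz [0.072, 0.242, -0.001] rot [-0.0005, -0.0, -0.0787]
xyz [0.09, 0.273, -0.001] rot [-0.0005, -0.0, -0.0898]
xyz [0.111, 0.303, -0.001] rot [-0.0005, -0.0001, -0.1009]
xyz [0.134, 0.331, -0.001] rot [-0.0005, -0.0001, -0.112]
xyz [0.159, 0.358, -0.001] rot [-0.0005, -0.0001, -0.1231]
xyz [0.185, 0.383, -0.001] rot [-0.0005, -0.0001, -0.1342]
xyz [0.213, 0.406, -0.001] rot [-0.0005, -0.0001, -0.1454]
xyz [0.243, 0.427, -0.001] rot [-0.0004, -0.0001, -0.1565]
xyz [0.274, 0.446, -0.001] rot [-0.0004, -0.0002, -0.1676]
xyz [0.306, 0.462, -0.001] rot [-0.0004, -0.0002, -0.1787]
xyz [0.34, 0.476, -0.002] rot [-0.0004, -0.0002, -0.1898]
xyz [0.374, 0.488, -0.002] rot [-0.0004, -0.0002, -0.2009]
xyz [0.409, 0.498, -0.002] rot [-0.0004, -0.0002, -0.212]
xyz [0.444, 0.505, -0.002] rot [-0.0004, -0.0002, -0.2231]
xyz [0.48, 0.509, -0.002] rot [-0.0004, -0.0003, -0.2342]
xyz [0.517, 0.511, -0.002] rot [-0.0004, -0.0003, -0.2454]
xyz [0.553, 0.511, -0.002] rot [-0.0004, -0.0003, -0.2565]
```

>>> drive_tool(rot=[[0, 0, -0.004], [0, 0, -0.012], [0, 0, -0.023], [0, 0, -0.034], [0, 0, -0.045], [0, 0, -0.057], [0, 0, -0.068], [0, 0, -0.079], [0, 0, -0.09], [0, 0, -0.101], [0, 0, -0.112], [0, 0, -0.112]], xyz=[[0.003, 0.012, 0], [0.006, 0.035, 0], [0.011, 0.071, 0], [0.018, 0.107, 0], [0.028, 0.142, 0], [0.04, 0.176, 0], [0.054, 0.21, 0], [0.071, 0.242, 0], [0.09, 0.273, 0], [0.111, 0.303, 0], [0.134, 0.331, 0], [0.134, 0.331, 0]], claw=[14, 14, 14, 14, 14, 14, 14, 14, 14, 14, 14, 14])

```text
t: 5.75
position: [0.5337, -0.0623, 0.0919]
tcp_rot: [2.389, 2.038, 0.004]
contact_force: [0.0, -0.4, 3.3]
grip_width: 0.0173
grip_force: 25.6
```

```bash
python3 - <<'E'
from h import *; from workcell import get_obs
o=get_obs(); print(o["t"],o["position"],o["contact_force"],o["grip_width"],o["grip_force"])
c=np.array([.550,.0685]); p=o["position"]; a0=np.degrees(np.arctan2(p[1]-c[1],p[0]-c[0])); r=np.hypot(p[0]-c[0],p[1]-c[1]); print(a0,r)
y=Ro.from_rotvec(o["tcp_rot"]).as_matrix()[:,1]; print("yang",np.degrees(np.arctan2(y[1],y[0])))
T=[]
for k in list(range(44,93,4))+[90]: 
    a=np.radians(-138.5+k); T.append((c[0]+.13*np.cos(a),c[1]+.13*np.sin(a),p[2],-49+k))
plan(T,o)
E
```

```text
5.75 [ 0.53368672 -0.06231353  0.09193862] [ 0.01402398 -0.43325313  3.33363271] 0.01731349460906725 25.616145730018616
-97.108448598443 0.13182678954599872
yang -9.07101547672551
xyz [0.009, 0.023, 0.0] rot [0.0005, -0.0001, -0.0113]
xyz [0.013, 0.059, 0.0] rot [0.0005, -0.0, -0.0224]
xyz [0.019, 0.095, 0.0] rot [0.0005, -0.0, -0.0335]
xyz [0.029, 0.13, 0.0] rot [0.0005, -0.0, -0.0446]
xyz [0.04, 0.165, 0.001] rot [0.0005, 0.0, -0.0558]
xyz [0.054, 0.198, 0.001] rot [0.0005, 0.0, -0.0669]
xyz [0.07, 0.231, 0.001] rot [0.0005, 0.0, -0.078]
xyz [0.089, 0.262, 0.001] rot [0.0005, 0.0001, -0.0891]
xyz [0.109, 0.292, 0.001] rot [0.0005, 0.0001, -0.1002]
xyz [0.132, 0.32, 0.001] rot [0.0005, 0.0001, -0.1113]
xyz [0.157, 0.347, 0.001] rot [0.0005, 0.0001, -0.1224]
xyz [0.183, 0.372, 0.001] rot [0.0005, 0.0001, -0.1335]
xyz [0.211, 0.395, 0.001] rot [0.0005, 0.0001, -0.1446]
xyz [0.197, 0.384, 0.001] rot [0.0005, 0.0001, -0.1391]
```

>>> drive_tool(rot=[[0, 0, -0.011], [0, 0, -0.022], [0, 0, -0.034], [0, 0, -0.045], [0, 0, -0.056], [0, 0, -0.067], [0, 0, -0.078], [0, 0, -0.089], [0, 0, -0.1], [0, 0, -0.111], [0, 0, -0.111]], xyz=[[0.004, 0.023, 0], [0.009, 0.059, 0], [0.016, 0.095, 0], [0.025, 0.13, 0], [0.036, 0.165, 0], [0.051, 0.198, 0], [0.068, 0.231, 0], [0.087, 0.262, 0], [0.108, 0.292, 0], [0.131, 0.32, 0], [0.131, 0.32, 0]], claw=[14, 14, 14, 14, 14, 14, 14, 14, 14, 14, 14])

```text
t: 6.85
position: [0.6188, -0.044, 0.092]
tcp_rot: [1.55, 2.726, 0.001]
contact_force: [2.7, -2.7, 2.4]
grip_width: 0.017
grip_force: 25.8
```

```bash
python3 - <<'E'
from h import *; from workcell import get_obs
o=get_obs(); print(o["t"],o["position"],o["contact_force"],o["grip_width"],o["grip_force"])
c=np.array([.550,.0685]); p=o["position"]; a0=np.degrees(np.arctan2(p[1]-c[1],p[0]-c[0])); r=np.hypot(p[0]-c[0],p[1]-c[1]); print(a0,r)
T=[]
for k in range(82,95,2): 
    a=np.radians(-138.5+k); T.append((c[0]+.131*np.cos(a),c[1]+.131*np.sin(a),p[2],-49+k))
plan(T,o)
E
```

```text
6.85 [ 0.61876272 -0.04404538  0.09201552] [ 2.70676403 -2.73060618  2.37583261] 0.016991375984103455 25.81508696079254
-58.5759975074784 0.1318892464329824
xyz [0.004, 0.019, 0.0] rot [0.0006, 0.0008, -0.0062]
xyz [0.005, 0.037, 0.0] rot [0.0005, 0.0008, -0.0117]
xyz [0.007, 0.055, 0.0] rot [0.0005, 0.0008, -0.0173]
xyz [0.01, 0.074, 0.0] rot [0.0005, 0.0008, -0.0229]
xyz [0.013, 0.092, 0.0] rot [0.0005, 0.0008, -0.0284]
xyz [0.016, 0.109, 0.0] rot [0.0005, 0.0008, -0.034]
xyz [0.021, 0.127, 0.0] rot [0.0005, 0.0008, -0.0395]
```

>>> drive_tool(rot=[[0, 0, -0.004], [0, 0, -0.008], [0, 0, -0.012], [0, 0, -0.016], [0, 0, -0.02], [0, 0, -0.024], [0, 0, -0.028], [0, 0, -0.028], [0, 0, -0.028]], xyz=[[0.0, 0.014, 0], [0.0, 0.028, 0], [0.001, 0.042, 0], [0.003, 0.055, 0], [0.005, 0.068, 0], [0.008, 0.08, 0], [0.01, 0.091, 0], [0.01, 0.091, 0], [0.01, 0.091, 0]], claw=[14, 14, 14, 14, 14, 14, 14, 14, 14])

```text
t: 7.75
position: [0.6353, -0.0314, 0.0919]
tcp_rot: [1.304, 2.854, -0.004]
contact_force: [2.4, -5.6, 4.0]
grip_width: 0.0173
grip_force: 26.1
```

```bash
python3 - <<'E'
from h import *; from workcell import get_obs
o=get_obs(); print(o["t"],o["position"],o["contact_force"],o["grip_width"],o["grip_force"])
c=np.array([.550,.0685]); p=o["position"]; a0=np.degrees(np.arctan2(p[1]-c[1],p[0]-c[0])); r=np.hypot(p[0]-c[0],p[1]-c[1]); print(a0,r)
print(Ro.from_rotvec(o["tcp_rot"]).inv().apply(o["contact_force"]))
E
```

```text
7.75 [ 0.63532514 -0.03139948  0.09186318] [ 2.42158797 -5.57719098  3.99178129] 0.017294307842398122 26.05532616376877
-49.499030294959894 0.1313784010388443
[-5.8198842  -1.82400353 -3.96300699]
```

>>> drive_tool(rot=[[0, 0, -0.002], [0, 0, -0.003], [0, 0, -0.003], [0, 0, -0.003]], xyz=[[0.0, 0.004, 0], [0.0, 0.009, 0], [0.0, 0.009, 0], [0.0, 0.009, 0]], claw=[14, 14, 14, 14])

```text
t: 8.15
position: [0.6375, -0.0295, 0.0919]
tcp_rot: [1.276, 2.866, -0.003]
contact_force: [3.8, -5.0, 2.9]
grip_width: 0.0169
grip_force: 26.0
```

```bash
python3 - <<'E'
from h import *; from workcell import get_obs
o=get_obs(); p=o["position"]; c=np.array([.550,.0685]); print(o["t"],p,np.degrees(np.arctan2(p[1]-c[1],p[0]-c[0])))
print(Ro.from_rotvec(o["tcp_rot"]).inv().apply(o["contact_force"]))
E
```

```text
8.15 [ 0.6375103  -0.02951693  0.09188902] -48.24126698745596
[-6.22717077 -0.52292099 -2.89436391]
```

>>> drive_tool(rot=[[0, 0, 0], [0, 0, 0], [0, 0, 0], [0, 0, 0], [0, 0, 0], [0, 0, 0], [0, 0, 0], [0, 0, 0], [0, 0, 0], [0, 0, 0], [0, 0, 0], [0, 0, 0]], xyz=[[0, 0, 0], [0, 0, 0], [0, 0, 0], [0, 0, 0], [0, 0, -0.03], [0, 0, -0.1], [0, 0, -0.2], [0, 0, -0.3], [0, 0, -0.4], [0, 0, -0.5], [0, 0, -0.58], [0, 0, -0.6]], claw=[20, 30, 45, 55, 55, 55, 55, 55, 55, 55, 55, 55])

```text
t: 9.35
position: [0.6372, -0.026, 0.2448]
tcp_rot: [1.275, 2.866, 0.005]
contact_force: [0.4, -0.4, -0.6]
grip_width: 0.0549
grip_force: 0.0
```

```bash
python3 - <<'E'
from h import *; from workcell import get_obs,eyes
o=get_obs(); print(o["t"],o["position"])
s=eyes.snapshot("scene"); np.savez("scene2.npz",**s); cv2.imwrite("pics/scene2.png",cv2.resize(s["image"][120:270,180:380],None,fx=4,fy=4,interpolation=cv2.INTER_CUBIC)[:,:,::-1])
sd=eyes.snapshot("side"); w=eyes.snapshot("wrist")
c=np.array([.550,.0685])
for n,s in (("scene",s),("side",sd),("wrist",w)):
    P,ok=pts(s); H=hsv(s); h,sa,v=H[...,0],H[...,1],H[...,2]
    red=ok&((h<5)|(h>174))&(sa>170)&(P[...,2]>.112)&(P[...,2]<.125)&(P[...,0]>.3)&(P[...,0]<.9)
    q=P[red]
    if len(q): print(n,"red",len(q),q.mean(0).round(4),np.degrees(np.arctan2(*(q.mean(0)[:2]-c)[::-1])))
    blue=(ok&(h>100)&(h<125)&(sa>120)&(P[...,2]>.09)&(P[...,2]<.14)&(P[...,0]>.3)&(P[...,0]<.9)&(abs(P[...,1])<.35)).astype(np.uint8)
    k,l,st,cn=cv2.connectedComponentsWithStats(blue)
    for i in range(1,k):
        if st[i,4]>30:
            q=P[l==i]; t=q[q[:,2]>q[:,2].max()-.006]; r=cv2.minAreaRect(t[:,:2].astype(np.float32)*1000)
            print(n,"blue",st[i,4],cn[i].round(0),q.mean(0).round(3),q.max(0).round(3),"rect",np.round(r[0],1),np.round(r[1],1),round(r[2],1))
plan([(.45,.03,.24,163),(.45,.03,.24,-17),(.43,.03,.24,73)],o)
E
```

```text
9.35 [ 0.63722355 -0.02604067  0.24480127]
scene red 26 [ 0.6405 -0.0265  0.1175] -46.39846617465172
scene blue 137 [280. 166.] [0.455 0.074 0.115] [0.471 0.112 0.123] rect [452.5  75.3] [78.9 15.8] 72.8
scene blue 169 [296. 195.] [0.563 0.17  0.114] [0.57  0.211 0.122] rect [558.7 170.7] [18.  78.9] 4.7
side red 16 [ 0.6317 -0.0221  0.1186] -47.93868587525375
side blue 83 [279. 205.] [0.447 0.08  0.119] [0.46  0.116 0.123] rect [447.8  78.6] [75.5 10.7] 74.5
side blue 81 [232. 213.] [0.553 0.173 0.12 ] [0.564 0.213 0.123] rect [554.3 171.7] [12.7 80.2] 6.1
wrist red 176 [ 0.6373 -0.0293  0.1205] -48.250519811065786
xyz [0.668, -0.406, 0.015] rot [-0.0, 0.0011, -0.336]
xyz [0.668, -0.406, 0.015] rot [0.0009, 0.0, 0.164]
xyz [0.722, -0.465, 0.015] rot [0.0006, 0.0007, -0.086]
```

View pics/scene2.png

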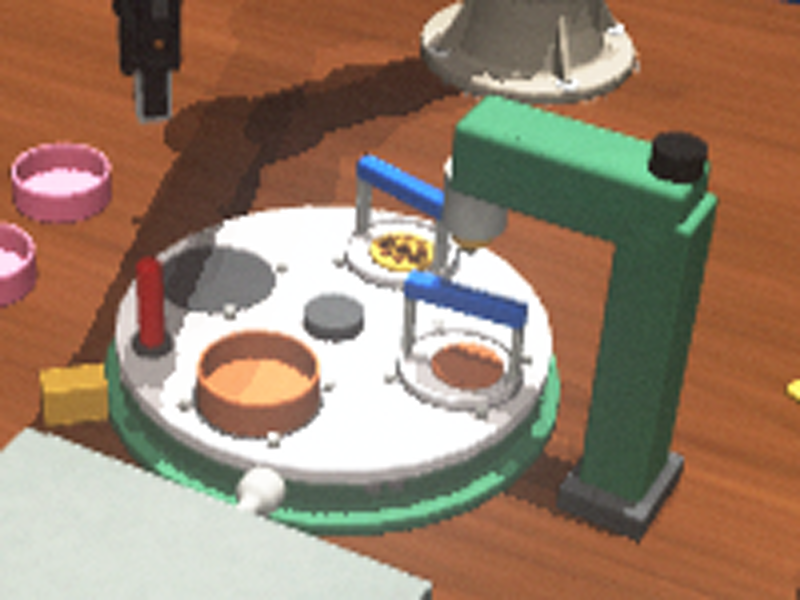

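The peg (wrist view, 90.3° from the start) is clicked in; the crop shows the medallion carrier seated in the loading place (bar at (400,185)), the blank carrier under the head, and the tin seated. Of the two blue bars, (280,166) with the yellow marked medallion is the one meant; the (296,195) one holds the plain copper blank. Going to look from close by.

>>> drive_tool(rot=[[0, 0, 0.01], [0, 0, 0.025], [0, 0, 0.04], [0, 0, 0.055], [0, 0, 0.07], [0, 0, 0.085], [0, 0, 0.1], [0, 0, 0.115], [0, 0, 0.13], [0, 0, 0.145], [0, 0, 0.1625], [0, 0, 0.1625]], xyz=[[0.03, -0.02, 0.01], [0.1, -0.065, 0.01], [0.17, -0.11, 0.01], [0.24, -0.155, 0.01], [0.31, -0.2, 0.01], [0.38, -0.245, 0.01], [0.45, -0.29, 0.01], [0.52, -0.335, 0.01], [0.59, -0.38, 0.01], [0.65, -0.42, 0.01], [0.7, -0.45, 0.01], [0.7, -0.45, 0.01]], claw=[50, 50, 50, 50, 50, 50, 50, 50, 50, 50, 50, 50])

```text
t: 10.7
position: [0.4328, 0.0279, 0.2376]
tcp_rot: [-2.515, -1.881, 0.005]
contact_force: [0.1, 0.1, 1.3]
grip_width: 0.0499
grip_force: 0.0
```

```bash
python3 - <<'E'
from h import *; from workcell import get_obs,eyes
s=eyes.snapshot("wrist"); np.savez("w2.npz",**s); o=get_obs()
cv2.imwrite("pics/w2.png",s["image"][:,:,::-1])
y=Ro.from_rotvec(o["tcp_rot"]).as_matrix(); print(o["t"],o["position"],np.degrees(np.arctan2(y[1,1],y[0,1])),y[2].round(3))
P,ok=pts(s);H=hsv(s);h,sa=H[...,0],H[...,1]
b=(ok&(h>100)&(h<125)&(sa>120)&(P[...,2]>.09)&(P[...,2]<.14)).astype(np.uint8)
k,l,st,cn=cv2.connectedComponentsWithStats(b)
for i in range(1,k):
    if st[i,4]>50:
        q=P[l==i]; t=q[q[:,2]>.115]; r=cv2.minAreaRect(t[:,:2].astype(np.float32)*1000); print(st[i,4],cn[i].round(0),t[:,2].mean().round(4),r)
E
```

```text
10.75 [0.43420561 0.02733686 0.23787865] -16.328869361620132 [-0.002 -0.001 -1.   ]
945 [363.  19.] 0.1199 ((558.5620727539062, 142.77452087402344), (14.128832817077637, 32.37629318237305), 2.9037113189697266)
1373 [261. 139.] 0.1203 ((450.9034423828125, 73.65408325195312), (82.7093505859375, 13.199187278747559), 74.32400512695312)
```

View pics/w2.png

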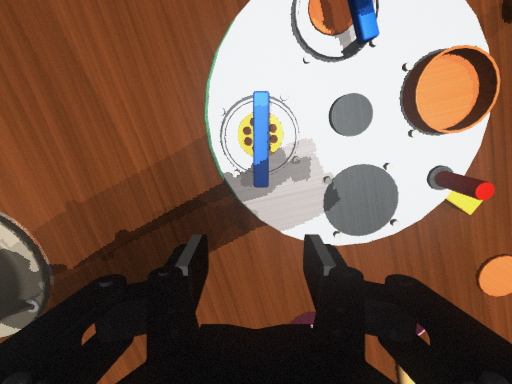

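The wrist view shows the marked medallion under the blue bar at (261,139), seated in its pins; the other bar, at (363,19), belongs to the blank. The bar measures 83x13 mm at z 0.120, as it should.

```bash
python3 - <<'E'
from h import *; from workcell import get_obs
plan([(.451,.0735,.235,-15.7),(.451,.0735,.092,-15.7)],get_obs())
E
```

```text
xyz [0.196, 0.013, 0.011] rot [-0.0002, 0.0002, -0.0017]
xyz [0.197, 0.013, 0.583] rot [-0.0002, 0.0002, -0.0017]
```

>>> drive_tool(rot=[[0, 0, 0], [0, 0, -0.002], [0, 0, -0.002], [0, 0, -0.002], [0, 0, -0.002], [0, 0, -0.002], [0, 0, -0.002], [0, 0, -0.002], [0, 0, -0.002], [0, 0, -0.002], [0, 0, -0.002], [0, 0, -0.002]], xyz=[[0.07, 0.005, 0], [0.14, 0.01, 0.01], [0.196, 0.013, 0.02], [0.196, 0.013, 0.08], [0.196, 0.013, 0.16], [0.196, 0.013, 0.24], [0.196, 0.013, 0.32], [0.196, 0.013, 0.4], [0.196, 0.013, 0.48], [0.196, 0.013, 0.54], [0.196, 0.013, 0.58], [0.196, 0.013, 0.58]], claw=[50, 50, 50, 50, 50, 50, 50, 50, 50, 50, 50, 50])

```text
t: 11.95
position: [0.4513, 0.0733, 0.092]
tcp_rot: [-2.502, -1.896, 0.004]
contact_force: [-0.2, -1.0, 0.3]
grip_width: 0.0498
grip_force: 0.0
```

```bash
python3 - <<'E'
from h import *; from workcell import get_obs
o=get_obs(); y=Ro.from_rotvec(o["tcp_rot"]).as_matrix(); print(o["t"],o["position"],y[:,2].round(4),np.degrees(np.arctan2(y[1,1],y[0,1])),o["contact_force"])
plan([(.451,.0735,.092,-15.7)],o)
E
```

```text
11.95 [0.4513434  0.07326548 0.09202957] [-3.8e-03  4.0e-04 -1.0e+00] -15.69071475989644 [-0.21883196 -1.0389067   0.27502998]
xyz [0.001, -0.002, 0.0] rot [-0.0006, 0.0001, 0.0]
```

>>> drive_tool(rot=[[0, 0, 0], [0, 0, 0], [0, 0, 0], [0, 0, 0], [0, 0, 0], [0, 0, 0], [0, 0, 0], [0, 0, 0], [0, 0, 0], [0, 0, 0]], xyz=[[0, 0, 0], [0, 0, 0], [0, 0, 0], [0, 0, 0], [0, 0, 0], [0, 0, 0], [0, 0, 0], [0, 0, 0], [0, 0, 0], [0, 0, 0]], claw=[42, 34, 26, 20, 16, 10, 10, 10, 10, 10], squeeze=45)

```text
t: 12.95
position: [0.4518, 0.0737, 0.094]
tcp_rot: [-2.504, -1.897, 0.001]
contact_force: [-2.7, 0.1, 5.2]
grip_width: 0.0137
grip_force: 45.3
```

>>> drive_tool(rot=[[0, 0, 0], [0, 0, 0], [0, 0, 0], [0, 0, 0], [0, 0, 0], [0, 0, 0]], xyz=[[0, 0, -0.01], [0, 0, -0.02], [0, 0, -0.03], [0, 0, -0.04], [0, 0, -0.04], [0, 0, -0.04]], claw=[10, 10, 10, 10, 10, 10])

```text
t: 13.55
position: [0.4523, 0.0736, 0.1038]
tcp_rot: [2.505, 1.896, 0.0]
contact_force: [0.3, 0.8, -3.0]
grip_width: 0.0128
grip_force: 44.0
```

```bash
python3 - <<'E'
from h import *; from workcell import get_obs,eyes
o=get_obs(); print(o["t"],o["position"],o["contact_force"],o["moment"],o["grip_width"],o["grip_force"])
for n in("scene","side"):
    s=eyes.snapshot(n); P,ok=pts(s); H=hsv(s); h,sa=H[...,0],H[...,1]
    b=ok&(h>100)&(h<125)&(sa>120)&(P[...,2]>.09)&(P[...,2]<.16)&(abs(P[...,0]-.45)<.06)&(abs(P[...,1]-.075)<.07)
    q=P[b]; t=q
    e=np.array([np.cos(np.radians(74.3)),np.sin(np.radians(74.3))]); u=(q[:,:2]-[.451,.0737])@e
    print(n,len(q),q[:,2].max(),[ (round(m*1000),q[abs(u-m)<.006][:,2].max().round(4)) for m in (-.035,0,.035) if (abs(u-m)<.006).any()])
E
```

```text
13.55 [0.45226891 0.07363457 0.10378595] [ 0.3110626   0.78836403 -3.03886771] [ 0.04963045  0.04565104 -0.01778666] 0.012814607791868653 43.99069547653198
scene 73 0.1324805828757547 [(-35, np.float64(0.1253)), (35, np.float64(0.1325))]
side 55 0.13556783823175855 [(0, np.float64(0.1346)), (35, np.float64(0.1325))]
```

```bash
python3 - <<'E'
from h import *; from workcell import get_obs,eyes
im=[]
for n,(r,c) in {"scene":(110,225),"side":(160,220)}.items():
    s=eyes.snapshot(n); P,ok=pts(s); H=hsv(s); h,sa=H[...,0],H[...,1]
    im.append(cv2.resize(s["image"][r:r+100,c:c+100],(400,400),interpolation=cv2.INTER_CUBIC))
    b=ok&(h>100)&(h<125)&(sa>120)&(P[...,2]>.09)&(P[...,2]<.16)&(abs(P[...,0]-.45)<.06)&(abs(P[...,1]-.075)<.07)
    q=P[b]; e=np.array([np.cos(np.radians(74.3)),np.sin(np.radians(74.3))]); u=(q[:,:2]-[.451,.0737])@e
    for lo in np.arange(-.045,.045,.01):
        m=(u>=lo)&(u<lo+.01)
        if m.any(): print(n,round(lo,3),m.sum(),q[m][:,2].min().round(4),q[m][:,2].max().round(4))
cv2.imwrite("pics/lift1.png",np.hstack(im)[:,:,::-1])
E
```

```text
scene -0.045 6 0.1147 0.1259
scene -0.035 6 0.1156 0.1218
scene -0.025 6 0.1163 0.1235
scene 0.005 5 0.1266 0.1295
scene 0.015 20 0.1145 0.1308
scene 0.025 19 0.1157 0.1306
scene 0.035 10 0.1178 0.1302
side -0.005 8 0.1284 0.136
side 0.005 9 0.1287 0.1335
side 0.015 13 0.1242 0.1316
side 0.025 12 0.1248 0.1327
side 0.035 13 0.1222 0.1326
```

View pics/lift1.png

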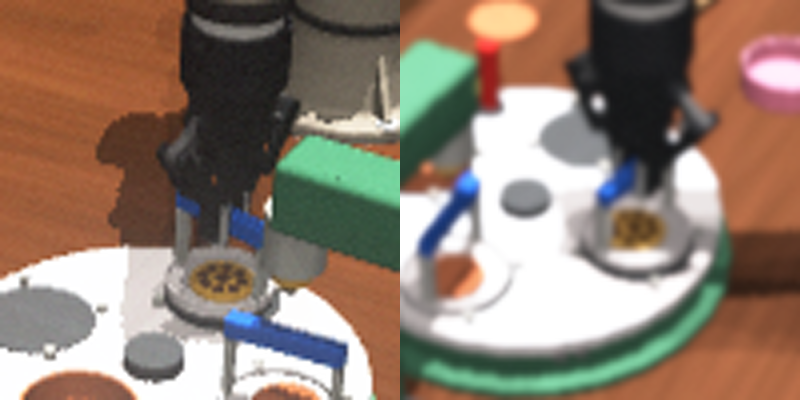

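The picture shows the carrier level at about 1 cm up, medallion in the dish, at (222,280) in the left half; bar lower edge reads equal height at both ends (0.115). Lifting on.

>>> drive_tool(rot=[[0, 0, 0], [0, 0, 0], [0, 0, 0], [0, 0, 0], [0, 0, 0], [0, 0, 0], [0, 0, 0], [0, 0, 0], [0, 0, 0], [0, 0, 0], [0, 0, 0], [0, 0, 0]], xyz=[[0, 0, -0.015], [0, 0, -0.045], [0, 0, -0.09], [0, 0, -0.14], [0, 0, -0.19], [0, 0, -0.24], [0, 0, -0.29], [0, 0, -0.34], [0, 0, -0.38], [0, 0, -0.41], [0, 0, -0.43], [0, 0, -0.44]], claw=[10, 10, 10, 10, 10, 10, 10, 10, 10, 10, 10, 10])

```text
t: 14.95
position: [0.4523, 0.0737, 0.2141]
tcp_rot: [2.505, 1.896, 0.0]
contact_force: [-0.5, -0.7, -4.3]
grip_width: 0.0133
grip_force: 44.0
```

>>> drive_tool(rot=[[0, 0, 0], [0, 0, 0], [0, 0, 0], [0, 0, 0], [0, 0, 0], [0, 0, 0], [0, 0, 0], [0, 0, 0], [0, 0, 0], [0, 0, 0], [0, 0, 0], [0, 0, 0]], xyz=[[0, 0, 0], [0, 0, 0], [0, 0, 0], [0, 0, 0], [0, 0, 0], [0, 0, 0], [0, 0, 0], [0, 0, 0], [0, 0, 0], [0, 0, 0], [0, 0, 0], [0, 0, 0]], claw=[10, 10, 10, 10, 10, 10, 10, 10, 10, 10, 10, 10])

```text
t: 16.15
position: [0.4522, 0.0737, 0.2138]
tcp_rot: [2.505, 1.896, -0.0]
contact_force: [0.4, 0.3, -4.9]
grip_width: 0.0131
grip_force: 44.0
```

```bash
python3 - <<'E'
from h import *; from workcell import get_obs,eyes
o=get_obs(); print(o["t"],o["position"],o["contact_force"],o["grip_width"],o["grip_force"],Ro.from_rotvec(o["tcp_rot"]).as_matrix()[:,2].round(4))
im=[]
for n,(r,c) in {"scene":(90,215),"side":(130,210)}.items():
    s=eyes.snapshot(n); P,ok=pts(s); H=hsv(s); h,sa,v=H[...,0],H[...,1],H[...,2]
    im.append(cv2.resize(s["image"][r:r+120,c:c+100],(400,480),interpolation=cv2.INTER_CUBIC))
    d=np.hypot(P[...,0]-.451,P[...,1]-.0737); m=ok&(d<.05)&(P[...,2]>.14)&(P[...,2]<.195); q=P[m]
    print(n,len(q),np.percentile(q[:,2],[1,5,20,50]).round(4))
    if len(q)>50:
        low=q[(q[:,2]<.188)&(np.hypot(q[:,0]-.451,q[:,1]-.0737)>.03)]; A=np.c_[low[:,:2]-[.451,.0737],np.ones(len(low))]; print(len(low),np.linalg.lstsq(A,low[:,2],rcond=None)[0].round(3))
    if n=="scene":
        red=ok&((h<5)|(h>174))&(sa>170)&(P[...,2]>.112)&(P[...,2]<.125)&(P[...,0]>.3)&(P[...,0]<.9); print("peg",P[red].mean(0))
cv2.imwrite("pics/lift2.png",np.hstack(im)[:,:,::-1])
E
```

```text
16.15 [0.45219196 0.07368379 0.21378098] [ 0.40249433  0.31299133 -4.89662352] 0.0130946269508766 44.0086966753006 [-0. -0. -1.]
scene 405 [0.1694 0.1707 0.173  0.1767]
225 [-0.011  0.014  0.176]
peg [ 0.63962767 -0.0271664   0.1177799 ]
side 438 [0.1717 0.1729 0.175  0.1784]
243 [0.001 0.006 0.177]
```

View pics/lift2.png

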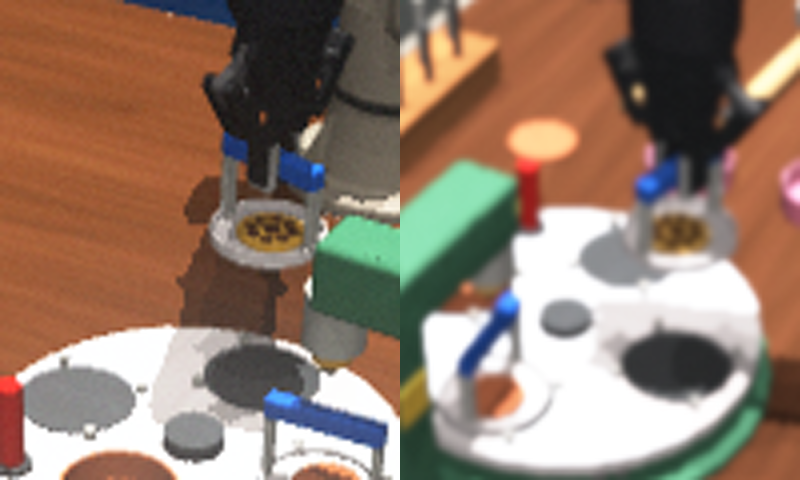

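The carrier hangs level, with its underside at z 0.170 (12 cm above the disc) and the medallion in the dish at (272,232); the blank carrier, tin and peg are in place. Holding still.

>>> drive_tool(rot=[[0, 0, 0], [0, 0, 0], [0, 0, 0], [0, 0, 0], [0, 0, 0], [0, 0, 0], [0, 0, 0], [0, 0, 0], [0, 0, 0], [0, 0, 0], [0, 0, 0], [0, 0, 0]], xyz=[[0, 0, 0], [0, 0, 0], [0, 0, 0], [0, 0, 0], [0, 0, 0], [0, 0, 0], [0, 0, 0], [0, 0, 0], [0, 0, 0], [0, 0, 0], [0, 0, 0], [0, 0, 0]], claw=[10, 10, 10, 10, 10, 10, 10, 10, 10, 10, 10, 10])

```text
t: 17.45
position: [0.4522, 0.0737, 0.2138]
tcp_rot: [2.505, 1.896, -0.0]
contact_force: [-0.3, 0.0, -4.0]
grip_width: 0.0134
grip_force: 44.0
```

>>> drive_tool(rot=[[0, 0, 0], [0, 0, 0], [0, 0, 0], [0, 0, 0], [0, 0, 0], [0, 0, 0], [0, 0, 0], [0, 0, 0], [0, 0, 0], [0, 0, 0], [0, 0, 0], [0, 0, 0]], xyz=[[0, 0, 0], [0, 0, 0], [0, 0, 0], [0, 0, 0], [0, 0, 0], [0, 0, 0], [0, 0, 0], [0, 0, 0], [0, 0, 0], [0, 0, 0], [0, 0, 0], [0, 0, 0]], claw=[10, 10, 10, 10, 10, 10, 10, 10, 10, 10, 10, 10])

```text
t: 18.65
position: [0.4522, 0.0737, 0.2138]
tcp_rot: [2.505, 1.896, -0.0]
contact_force: [-0.4, 1.2, -3.7]
grip_width: 0.0135
grip_force: 44.0
```

>>> drive_tool(rot=[[0, 0, 0], [0, 0, 0], [0, 0, 0], [0, 0, 0], [0, 0, 0], [0, 0, 0], [0, 0, 0], [0, 0, 0], [0, 0, 0], [0, 0, 0], [0, 0, 0], [0, 0, 0]], xyz=[[0, 0, 0], [0, 0, 0], [0, 0, 0], [0, 0, 0], [0, 0, 0], [0, 0, 0], [0, 0, 0], [0, 0, 0], [0, 0, 0], [0, 0, 0], [0, 0, 0], [0, 0, 0]], claw=[10, 10, 10, 10, 10, 10, 10, 10, 10, 10, 10, 10])

```text
t: 19.85
position: [0.4522, 0.0737, 0.2138]
tcp_rot: [2.505, 1.896, -0.0]
contact_force: [-0.8, 0.8, -3.9]
grip_width: 0.0134
grip_force: 44.0
```

```bash
python3 -c "
from workcell import get_obs,ctrl
o=get_obs();print(o['t'],o['position'],o['grip_width'],o['grip_force'])
print(ctrl.finish_job())"
```

```text
19.85 [0.45219941 0.07367877 0.21377861] 0.013395062421777466 44.00931179523468
the job is handed in; nothing more can be done
None
```

The table is turned one place anticlockwise and clicked in, and the medallion carrier is held level and still about 12 cm above the disc (over 4 s); the job was handed in at 19.9 s and returned no verdict.

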